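Lay the T-square on a load-cell beam for scribing the gauge line

ROBOT

A 6-joint arm with a two-finger parallel gripper is mounted at the origin on the work surface. World frame = base frame: x ahead of the robot, y to its left, z up, the work surface at z = 0. Lengths are in mm, angles in rad, forces in N, time in s.
With the tool pointing down it reaches from about 300 to 775 mm from the base axis. Payload 14.6 kg.
Tool frame: the origin (TCP) lies on the centre line of the jaws, within the pads' length; the fingertips stand ahead of it and the grasp point (between the pads) is the TCP (manip.tip_reach is the z of the fingertips in the tool frame, in mm); z points along the fingers, y is the direction in which the jaws open and shut (so a half turn about z gives the same grasp; the last joint's range is limited). The gripper opens to 94 mm and grips with 3 to 60 N. Pads are 16 mm wide; open, the fingers measure 119 mm over their backs; the gripper's body (75 mm by 177 mm) begins 78 mm behind the grasp point.
Start: joints at [1.097, 0.3, 1.521, -0, 1.321, -0.067], TCP at [217.616, 505.106, 224.446] pointing down, gripper open.
Joint ranges: [-3.03, 3.03], [-0.79, 2.21], [0.23, 2.52], [-1.04, 4.18], [0, 3.07], [-2.55, 2.55]. Speed limits (rad/s): [2.22, 2.22, 2.57, 3.14, 3.14, 3.14].

INTERFACE

Orientations are given as [roll, pitch, yaw] about the fixed x, y, z axes, in that order (R = Rz(yaw) Ry(pitch) Rx(roll)).
In Python, from cell import manip, camera, search_frame, masks_of, tip_of gives the robot as it stands.
- The arm moves only by the tool send_rows, never from a script. Its argument "plan" is a list of rows, each an object with "travel": the shift along the tool's x, y, z in mm, a list of three; "delta_rot": the turn, a rotation vector about the tool's x, y, z in degrees, a list of three; "fingers": the gripper's target within -1 to 1 (shut at 1, half-way at 0, fully open at -1). In form: [{"travel": [dx, dy, dz], "delta_rot": [wx, wy, wz], "fingers": fingers}, ...]. A call has 1 to 20 rows; each row shifts and turns the commanded pose from where the row before left it, along the tool's axes as they then stand; what a row does not reach is not made up. A row lasts 1/8 s, in which the tool goes at most 62.5 mm and 10.7 degrees, less where a joint would pass 70% of its speed; a pose out of reach is approached as far as the arm can. A call is refused whole if a number of a shift passes 62.5 or a number of a turn 10.7, either way. A call with a gripper value outside its range is refused whole. The fingers move at their own pace and stop on an object; "grip_force" is the grip in N (left out, the last holds). Time passes only in rows, so rows that do not move let the fingers close. It gives the time, the measured TCP pose, the force and the opening at its end, in the units of the state.
- manip.read_state(): the state, without advancing time (a new reading comes with each control period).
- camera(name): name is "scene" or "top" or "wrist"; returns a dict with "color" (384x512x3 uint8, red, green, blue), "z_map" (384x512 float32, mm along the optical axis (not along the pixel's ray), 0 where there is no reading), "fov_y" (degrees; the focal length in pixels is half the picture's height over the tangent of half this angle, whatever the lens; pixels are square), "cx", "cy" (the principal point, pixels), "world_from_camera" (4x4, takes a point from camera to world coordinates); the wrist camera has in their place "tool_from_camera" (4x4, takes a point from camera to tool coordinates, whose origin is the TCP and whose axes are the flange's). Camera axes: x right, y up, looking along -z (the intrinsics and any distortion apply to the point x, -y, -z); pixel columns grow to the right and rows downward; lengths in mm; the calibration is good to about 2 mm. A picture is of the moment at which its call begins: read the wrist's pose just before it.
- manip.sign_off(): hands the job in, once; it reports no verdict.
Trained networks look in the newest picture that a camera, given by its name, has taken for a name from the list of things; names that differ only in an ending like _2 or _b are one class to them, and where a whole thing is asked for, a point or a joint stands for the part that bears it (a point fixed in the world has none). Each returns a list of dicts, best first, with "confidence" (0 to 1); they miss things now and then, are a little off and sometimes report something else, mostly with a low value. They report only what shows in the picture. A call takes as long as a camera call. They do not tell look-alikes from the thing itself.
- search_frame(name, camera): "at" ([x, y, z] in mm, in the coordinates of the camera as it stood for that picture, good to about 4 mm: the middle of the surface that is visible of it).
- masks_of(name, camera): "region" (384x512 bool, what is visible of it).
- tip_of(name, camera): "at" ([x, y, z] in mm, in the coordinates of the camera as it stood for that picture, good to about 4 mm: a listed point, or the origin of a listed thing).
The state is a dict: "clock": time; "joints": joint angles; "qd": joint speeds; "effort": joint torques, N m; "eef_pos": TCP position; "eef_rot": TCP orientation; "wrist_force": force on the tool from outside, world axes, zero at the start; "moment": the same for the moment, N m; "finger_gap": finger opening in mm.
Only numpy, scipy, OpenCV 4.12 (cv2) and the standard library are available. Lean on these libraries where they do the work, as an engineer would, in place of code of your own. Each camera call takes 0.05 s, during which the arm holds its last target. There are 200 camera calls.

TASK

Take the T-square out of its foam tray and lay it on the clamped aluminium load-cell beam, ready to scribe the gauge line: blade flat across the top, one long edge of the blade over the blue dye band, and the head slid up until it bears flush, without a gap, against the beam's long side that faces the robot, brought up slowly and pressed only lightly since the beam is a delicate sensor. The foam only lets you take it by its head and that grip leaves a finger between head and beam, so set the square down on the way and take it again by the blade; leave it lying there and do not knock over or push away the bottle, the vial and the small box.

Things in the scene. Friction and masses are not known exactly. Their poses are not given: they have to be found in the camera images.
- t_square: steel T-square: blade 145 x 25 x 4 mm screwed centrally on top of a red head bar 120 x 22 x 12 mm. Origin: centre line, in the inner corner where the blade's underside meets the head's inner face. x along the blade to its tip, y along the head, z up through the blade. Blade: x -22..123, y -12.5..12.5, z 0..4 mm; head: x -22..0, y -60..60, z -12..0 mm.
- square_head: the red head bar, fixed to the blade; origin and axes as t_square. The whole weighs 0.29 to 0.45 kg, centre of mass at x = 5 to 11, y = 0 mm: lying on the beam with the head over 11 mm from the beam's side it tips off; on the bench it leans on its blade tip, the blade sloping down 0.097 rad towards the tip.
- head_left (a point): point on the head's inner face near its +y end, at (0, 58, -6) mm in the t_square frame
- head_right (a point): point on the head's inner face near its -y end, at (0, -58, -6) mm in the t_square frame
- edge_left (a point): point on the blade's +y long edge, underside, 18 mm from the head's inner face (over the middle of the beam when the head is flush)
- edge_right (a point): the like point on the blade's -y long edge
- tray: fixed foam-lined tray 218 x 162 x 31 mm, blue rim; origin: centre of underside. The square lies in a close T pocket (2 mm play), origin at (-34, 0, 24) mm, same axes; blade top level with the foam (28 mm), pocket floor 12 mm up. Two finger pockets down to that floor, x -92..-58 and -32..2, y 19..62 mm: grip the head across its width near (-45, 40); the blade's sides are shut in.
- beam: fixed aluminium load-cell beam 36 (x) x 200 (y) x 31 mm on a steel subplate (110 x 290 x 15 mm); origin: centre of its underside, 29 mm above the bench (top 60 mm above the bench). -x faces the robot. Strap clamps grip its ends from y = 80 mm outwards, rising to 28 mm above its top; both long sides are free. Bare sensor: pushes on its side must stay under 15 N, so come up to it slowly (15 mm/s).
- datum_edge (a point): middle of the beam's upper long edge on the robot's side, at (-18, 0, 31) mm in the beam frame; axes as the beam
- dye_band: band of blue layout dye brushed across the beam's top, 14 mm wide along the beam (y), 36 mm long (x); origin at its centre on the top face, axes as the beam; its place along the beam varies by 18 mm either way
- dye_bottle: bystander: blue bottle with black cap, 28 mm diameter, 62 mm tall, standing loose beyond the beam; origin at its foot
- vial: bystander: amber vial with black cap, 26 mm diameter, 58 mm tall, standing loose on the robot's side of the beam; origin at its foot
- gauge_box: bystander: white plastic box with green lid, 55 x 75 x 22 mm lying loose beyond the tray; origin at the centre of its underside
Things that resemble listed ones, but are neither listed nor needed, are in the scene too. Several things have the shape of the t_square; the one meant has the colours described above.

How it is judged:
By the outcome, as a careful person would: the job done as asked, in the order asked, and still so for the second after the job is handed in, with the robot touching nothing.
It also fails if it takes over 58 s, if anything falls off the work surface, if the arm or the gripper's body presses on something with over 40 N, if the wrist force passes 120 N, or if a joint passes its speed limit or range.

## Working session

There is one attempt and no reset: what is moved stays moved. The work goes in short steps, Python scripts to look and compute and a tool call to move; the robot and the scene stay as the last step left them, time stands still between calls to the robot, and variables do not carry over. Pictures are saved under pics/ and viewed, about 8 in all and at most 12, crops included, and the job is handed in when it is done.

Besides the shell and the picture viewer there is one more tool, called after "Emit:" as a command line: name --argument value ..., lists and objects as JSON in quotes. send_rows: Moves the arm, as the interface text tells. Its arguments: {"type":"object","properties":{"plan":{"type":"array"},"grip_force":{"type":"number"}},"required":["plan"]}

```bash
ls; mkdir -p pics
cat > h.py <<'E'
import numpy as np, cv2
from cell import manip, camera, search_frame, masks_of, tip_of
from scipy.spatial.transform import Rotation as R
def tool():
    s=manip.read_state(); T=np.eye(4); T[:3,:3]=R.from_euler('xyz',s['eef_rot']).as_matrix(); T[:3,3]=s['eef_pos']; return T
def shot(n):
    T=tool(); c=camera(n)
    c['W']=np.array(c['world_from_camera']) if n!='wrist' else T@np.array(c['tool_from_camera'])
    c['f']=192/np.tan(np.radians(c['fov_y'])/2); return c
def pts(c):
    v,u=np.mgrid[:384,:512]; z=c['z_map']
    P=np.stack([(u-c['cx'])/c['f']*z,-(v-c['cy'])/c['f']*z,-z],-1)
    return P@c['W'][:3,:3].T+c['W'][:3,3]
def w(c,p): return c['W'][:3,:3]@np.array(p)+c['W'][:3,3]
def save(c,n): cv2.imwrite('pics/'+n,c['color'][...,::-1])
def px(c,P):
    q=np.linalg.inv(c['W'])@np.r_[P,1]; return np.array([c['cx']+c['f']*q[0]/-q[2], c['cy']-c['f']*q[1]/-q[2]])
E
python3 - <<'E'
from h import *
s=manip.read_state(); print(s, manip.tip_reach)
ims=[]
for n in ['top','scene']:
    c=shot(n); ims.append(c['color']); print(n,c['W'].round(3).tolist(),c['f'],c['cx'],c['cy'],[k for k in c])
    for t in ['t_square','tray','beam','datum_edge','dye_band','dye_bottle','vial','gauge_box']:
        for r in tip_of(t,n)[:4]: p=w(c,r['at']); print(t,round(r['confidence'],2),p.round(0),px(c,p).round())
    save(c,n+'0.png')
cv2.imwrite('pics/a.png',cv2.resize(np.vstack(ims),(448*1,672))[...,::-1])
E
```

```text
pics
{'clock': 0.0, 'joints': array([ 1.09740410e+00,  3.00485862e-01,  1.52157729e+00, -2.54306485e-05,
        1.32067978e+00, -6.66111512e-02]), 'qd': array([ 0.00029578, -0.00048335,  0.00125141,  0.00043648,  0.00089055,
       -0.00157452]), 'effort': array([ 1.12009740e-03, -5.31801260e+01, -3.52730262e+01,  7.08900648e-02,
        2.44285783e-02, -1.34037778e-04]), 'eef_pos': array([217.51699108, 504.90390374, 223.8798174 ]), 'eef_rot': array([-3.14044328e+00, -5.19873937e-05,  2.73481786e+00]), 'wrist_force': array([ 0.59631448,  0.43851328, -0.21689235]), 'moment': array([ 0.0092256 ,  0.00224361, -0.02201891]), 'finger_gap': 93.82746951708214} 19.0
top [[0.018, 0.982, -0.187, 305.404], [-1.0, 0.016, -0.012, -87.024], [-0.009, 0.187, 0.982, 1248.55], [0.0, 0.0, 0.0, 1.0]] 386.03380528192105 252.7535763382191 185.1984753735817 ['color', 'z_map', 'fov_y', 'cx', 'cy', 'world_from_camera', 'W', 'f']
t_square 0.8 [ 513. -275.   25.] [316. 194.]
t_square 0.73 [ 299. -215.   10.] [297. 262.]
t_square 0.65 [702. -20.  10.] [238. 138.]
tray 0.68 [ 546. -283.    1.] [317. 185.]
beam 
[... 561 characters left out ...]
668 ['color', 'z_map', 'fov_y', 'cx', 'cy', 'world_from_camera', 'W', 'f']
t_square 0.91 [ 512. -272.   27.] [234. 157.]
t_square 0.89 [ 298. -222.   12.] [295. 148.]
t_square 0.66 [ 597. -530.    9.] [179. 126.]
t_square 0.56 [696. -19.  10.] [220. 239.]
tray 0.76 [ 546. -282.    1.] [223. 165.]
beam 0.65 [554. 295.  33.] [329. 301.]
datum_edge 0.74 [538. 285.  58.] [334. 290.]
dye_band 0.61 [557. 283.  61.] [327. 292.]
dye_bottle 0.66 [690. 380.   1.] [304. 365.]
dye_bottle 0.48 [ 546. -284.    2.] [224. 164.]
dye_bottle 0.46 [ 513. -269.   26.] [234. 158.]
gauge_box 0.81 [ 702. -338.   -5.] [174. 173.]
gauge_box 0.56 [556. 293.  31.] [328. 301.]
gauge_box 0.45 [690. 378.   1.] [303. 364.]
```

Run:
```python
import cv2
a=cv2.imread('pics/top0.png')[100:290,90:400]; cv2.imwrite('pics/b.png',cv2.resize(a,None,fx=2.5,fy=2.5,interpolation=2))
```

```text
(no output)
```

View pics/b.png

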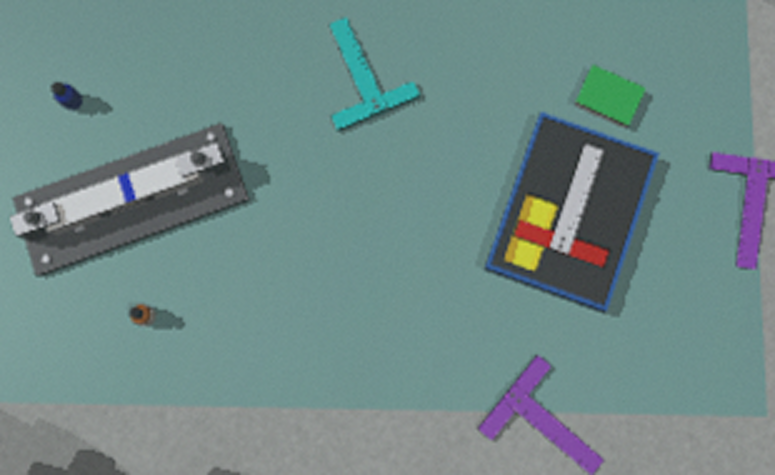

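The target is the red-headed steel one in the tray, at top pixel (316,190). The look-alikes are purple (297,262), purple (390,165) and cyan (238,138). Next I'll get coarse poses from the top depth map.

Run:
```python
from h import *
c=shot('wrist'); print('TFC',np.array(c['tool_from_camera']).round(3).tolist(),c['f'],c['cx'],c['cy'])
c=shot('top'); P=pts(c); hsv=cv2.cvtColor(c['color'],cv2.COLOR_RGB2HSV).astype(int); H,S,V=[hsv[...,i] for i in range(3)]
def rect(m,n):
    p=P[m][:,:2].astype(np.float32); r=cv2.minAreaRect(p); print(n,m.sum(),r,np.median(P[m][:,2]))
near=lambda x,y,d:(np.hypot(P[...,0]-x,P[...,1]-y)<d)
rect(near(545,-283,150)&(H>100)&(H<125)&(S>120)&(P[...,2]>15),'tray rim')
m=near(555,-290,110)&(S<60)&(V>140); rect(m,'blade')
rect(near(555,290,160)&(S<60)&(V>130)&(abs(P[...,2]-60)<8),'beam top')
rect(near(555,290,60)&(H>105)&(H<130)&(S>120)&(P[...,2]>50),'dye')
rect(near(530,-280,90)&((H<6)|(H>174))&(S>120),'head')
```

```text
TFC [[0.002, 0.962, 0.275, 79.782], [1.0, -0.001, -0.001, 0.262], [-0.0, 0.275, -0.962, -160.203], [0.0, 0.0, 0.0, 1.0]] 317.260440057655 255.72743229070616 191.2026291231227
tray rim 391 ((545.8970947265625, -283.59417724609375), (162.73562622070312, 220.137451171875), 70.79902648925781) 31.03390747362141
blade 337 ((558.6077270507812, -285.73468017578125), (188.61256408691406, 133.60140991210938), 31.829587936401367) 27.842702722589593
beam top 548 ((555.976318359375, 291.8555908203125), (37.596923828125, 267.1467590332031), 21.67235565185547) 60.22294126478744
dye 39 ((559.533935546875, 283.3042297363281), (33.57194900512695, 10.824553489685059), 21.5677490234375) 60.00246137718818
head 200 ((503.69921875, -270.25762939453125), (121.31536102294922, 24.91930389404297), 70.82010650634766) 23.50482355623228
```

Add to h.py:
```python
def Rd(psi): return R.from_euler('xyz',[np.pi,0,np.radians(psi)]).as_matrix()
def go(P,psi,Rm=None):
    "tool-axis travel first (at present attitude), and rotvec deg"
    T=tool(); Rt=Rd(psi) if Rm is None else Rm
    print('travel',(T[:3,:3].T@(np.array(P)-T[:3,3])).round(1),'rot',np.degrees(R.from_matrix(T[:3,:3].T@Rt).as_rotvec()).round(2),'at',T[:3,3].round(1))
```

```text
(no output)
```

Emit:
send_rows --plan '[{"travel": [-48,-7,2.7],"delta_rot": [0,0,0],"fingers": -1},{"travel": [-48,-7,2.7],"delta_rot": [0,0,0],"fingers": -1},{"travel": [-48,-7,2.7],"delta_rot": [0,0,0],"fingers": -1},{"travel": [-48,-7,2.7],"delta_rot": [0,0,0],"fingers": -1},{"travel": [-48,-7,2.7],"delta_rot": [0,0,0],"fingers": -1},{"travel": [-48,-7,2.7],"delta_rot": [0,0,0],"fingers": -1},{"travel": [-48,-7,2.7],"delta_rot": [0,0,0],"fingers": -1},{"travel": [-48,-7,2.7],"delta_rot": [0,0,0],"fingers": -1},{"travel": [-48,-7,2.7],"delta_rot": [0,0,0],"fingers": -1},{"travel": [0,0,0],"delta_rot": [0,0,0],"fingers": -1},{"travel": [0,0,0],"delta_rot": [0,0,0],"fingers": -1}]'

```text
clock: 2.38
eef_pos: [589.0, 276.6, 199.9]
eef_rot: [-3.141, -0.0, 2.735]
wrist_force: [0.3, 0.7, 0.6]
finger_gap: 94.1
```

Run:
```python
from h import *
c=shot('wrist'); save(c,'w1.png'); P=pts(c); hsv=cv2.cvtColor(c['color'],cv2.COLOR_RGB2HSV).astype(int); H,S,V=[hsv[...,i] for i in range(3)]
bt=(abs(P[...,2]-60)<4)&(np.hypot(P[...,0]-556,P[...,1]-290)<75)
p=P[bt]; print(bt.sum(),cv2.minAreaRect(p[:,:2].astype(np.float32)),np.median(p[:,2]))
d=bt&(H>105)&(H<130)&(S>120); print(d.sum(),cv2.minAreaRect(P[d][:,:2].astype(np.float32)),P[d].mean(0))
# edge fit in beam frame
a=np.radians(21.6); ex=np.array([np.cos(a),np.sin(a)]); ey=np.array([-ex[1],ex[0]])
q=p[:,:2]-[556,292]; X=q@ex; Y=q@ey
b=np.arange(-55,56,5); lo=[];hi=[]
for y in b:
    k=abs(Y-y)<2.5
    lo.append(np.percentile(X[k],1) if k.sum()>20 else np.nan);hi.append(np.percentile(X[k],99) if k.sum()>20 else np.nan)
lo=np.array(lo);hi=np.array(hi);print(lo.round(1),hi.round(1))
for v in(lo,hi):
    g=~np.isnan(v); print(np.polyfit(b[g],v[g],1))
for t in ['datum_edge','dye_band','beam']:
    for r in tip_of(t,'wrist')[:1]: print(t,r['confidence'],w(c,r['at']).round(1))
```

```text
5936 ((557.2485961914062, 290.5691833496094), (36.20132064819336, 149.6848602294922), 21.438398361206055) 60.07001207203646
488 ((560.2459106445312, 283.3475646972656), (34.62717819213867, 12.598182678222656), 21.72308349609375) [559.93215087 283.34695429  60.38870531]
[-17.  -17.5 -17.4 -17.4 -17.3 -17.3 -17.3 -17.2 -17.2 -17.1 -17.1 -17.1
 -17.1 -17.  -16.9 -16.9 -16.9 -16.8 -16.9 -16.8 -17.3 -17.1 -17.2] [17.8 17.8 17.6 18.3 18.3 18.1 18.1 17.8 18.  17.9 18.4 18.4 18.3 18.3
 18.3 17.9 18.  18.1 18.4 18.4 18.4 18.3 18.3]
[ 3.18227660e-03 -1.71177563e+01]
[3.69699462e-03 1.81480909e+01]
datum_edge 0.73 [542.4 282.8  59.1]
dye_band 0.86 [558.8 281.1  57.9]
beam 0.87 [556.1 289.9  30.1]
```

View pics/w1.png

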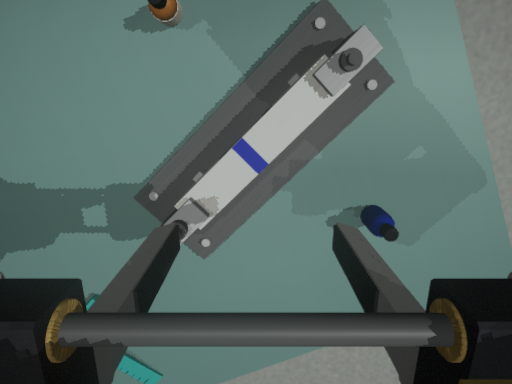

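The beam lies at yaw 21.4°, with the dye centred at (560, 283.4, 60) around pixel (250,155). The bottle (380,222) and vial (165,8) are clear of the work. Next is the tray.

Emit:
send_rows --plan '[{"travel": [-12.7,-48.7,0],"delta_rot": [0,0,0],"fingers": -1},{"travel": [-12.7,-48.7,0],"delta_rot": [0,0,0],"fingers": -1},{"travel": [-12.7,-48.7,0],"delta_rot": [0,0,0],"fingers": -1},{"travel": [-12.7,-48.7,0],"delta_rot": [0,0,0],"fingers": -1},{"travel": [-12.7,-48.7,0],"delta_rot": [0,0,0],"fingers": -1},{"travel": [-12.7,-48.7,0],"delta_rot": [0,0,0],"fingers": -1},{"travel": [-12.7,-48.7,0],"delta_rot": [0,0,0],"fingers": -1},{"travel": [-12.7,-48.7,0],"delta_rot": [0,0,0],"fingers": -1},{"travel": [-12.7,-48.7,0],"delta_rot": [0,0,0],"fingers": -1},{"travel": [-12.7,-48.7,0],"delta_rot": [0,0,0],"fingers": -1},{"travel": [-12.7,-48.7,0],"delta_rot": [0,0,0],"fingers": -1},{"travel": [0,0,0],"delta_rot": [0,0,10.7],"fingers": 0},{"travel": [0,0,0],"delta_rot": [0,0,10.7],"fingers": 0},{"travel": [0,0,0],"delta_rot": [0,0,10.7],"fingers": 0},{"travel": [0,0,0],"delta_rot": [0,0,10.7],"fingers": 0},{"travel": [0,0,0],"delta_rot": [0,0,10.7],"fingers": 0},{"travel": [0,0,0],"delta_rot": [0,0,10.7],"fingers": 0},{"travel": [0,0,0],"delta_rot": [0,0,10.7],"fingers": 0},{"travel": [0,0,0],"delta_rot": [0,0,10.7],"fingers": 0},{"travel": [0,0,0],"delta_rot": [0,0,0.3],"fingers": 0}]'

```text
clock: 5.08
eef_pos: [505.9, -270.4, 200.4]
eef_rot: [3.141, 0.0, 1.237]
wrist_force: [-0.8, -0.4, 0.5]
finger_gap: 47.2
```

Run:
```python
from h import *
c=shot('wrist'); save(c,'w2.png'); P=pts(c); hsv=cv2.cvtColor(c['color'],cv2.COLOR_RGB2HSV).astype(int); H,S,V=[hsv[...,i] for i in range(3)]
near=np.hypot(P[...,0]-545,P[...,1]+283)<150
for n,m in dict(rim=near&(H>100)&(H<125)&(S>120)&(P[...,2]>20),head=near&((H<6)|(H>174))&(S>120),blade=near&(S<60)&(V>140)&(abs(P[...,2]-28)<5)).items():
    m=cv2.morphologyEx(m.astype(np.uint8),cv2.MORPH_OPEN,np.ones((3,3)))>0 if n!='rim' else m
    print(n,m.sum(),cv2.minAreaRect(P[m][:,:2].astype(np.float32)),np.median(P[m][:,2]))
for t in ['t_square','head_left','head_right','tray']:
    for r in tip_of(t,'wrist')[:1]: print(t,r['confidence'],w(c,r['at']).round(1))
s=manip.read_state();print(s['clock'],s['eef_pos'],s['eef_rot'],s['finger_gap'])
```

```text
rim 3017 ((547.2092895507812, -284.54400634765625), (161.7697296142578, 218.0281982421875), 70.97038269042969) 30.970865378390272
head 1558 ((507.6524963378906, -260.200927734375), (140.1172637939453, 20.08639907836914), 70.9869155883789) 24.059409975479014
blade 2844 ((562.7672119140625, -289.2386779785156), (24.459522247314453, 144.16229248046875), 70.80455780029297) 27.775685404499
t_square 0.89 [ 300.8 -221.9   12.6]
head_left 0.96 [ 349.8 -256.     3. ]
head_right 0.97 [ 495.5 -327.3   16.6]
5.325 [ 505.7950544  -270.78376719  200.20268942] [3.14155422e+00 2.46268624e-05 1.23827648e+00] 47.04516114601425
```

View pics/w2.png

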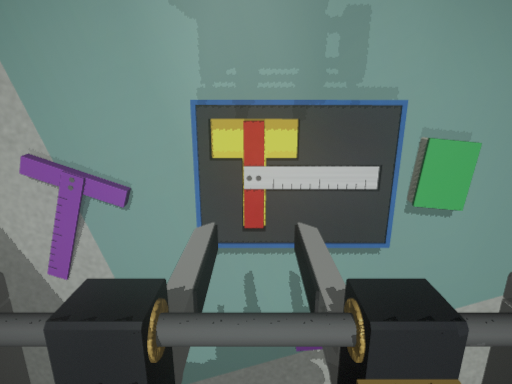

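The square lies in its tray (head at pixel (254,175)), with the finger pockets at (228,140) and (282,140). I'll descend onto the head at T-frame (-11, 34).

Emit:
send_rows --plan '[{"travel": [11.7,-0.5,20],"delta_rot": [0,0,0],"fingers": 0},{"travel": [11.7,-0.5,30],"delta_rot": [0,0,0],"fingers": 0},{"travel": [11.5,-0.5,40],"delta_rot": [0,0,0],"fingers": 0},{"travel": [0,0,36],"delta_rot": [0,0,0],"fingers": 0},{"travel": [0,0,14],"delta_rot": [0,0,0],"fingers": 0},{"travel": [0,0,10],"delta_rot": [0,0,0],"fingers": 0},{"travel": [0,0,10],"delta_rot": [0,0,0],"fingers": 0},{"travel": [0,0,6],"delta_rot": [0,0,0],"fingers": 0},{"travel": [0,0,0],"delta_rot": [0,0,0],"fingers": 0},{"travel": [0,0,0],"delta_rot": [0,0,0],"fingers": 0}]'

```text
clock: 6.58
eef_pos: [516.0, -237.6, 34.6]
eef_rot: [3.141, 0.0, 1.236]
wrist_force: [-0.1, -0.4, 0.0]
finger_gap: 46.6
```

Emit:
send_rows --plan '[{"travel": [0,0,1],"delta_rot": [0,0,0],"fingers": 0},{"travel": [0,0,0],"delta_rot": [0,0,0],"fingers": 1},{"travel": [0,0,0],"delta_rot": [0,0,0],"fingers": 1},{"travel": [0,0,0],"delta_rot": [0,0,0],"fingers": 1},{"travel": [0,0,0],"delta_rot": [0,0,0],"fingers": 1},{"travel": [0,0,0],"delta_rot": [0,0,0],"fingers": 1},{"travel": [0,0,0],"delta_rot": [0,0,0],"fingers": 1}]' --grip_force 60

```text
clock: 7.45
eef_pos: [515.8, -237.4, 33.2]
eef_rot: [-3.141, -0.0, 1.236]
wrist_force: [-1.4, 0.3, 1.6]
finger_gap: 20.9
```

Emit:
send_rows --plan '[{"travel": [0,0,-4],"delta_rot": [0,0,0],"fingers": 1},{"travel": [0,0,-6],"delta_rot": [0,0,0],"fingers": 1},{"travel": [0,0,-8],"delta_rot": [0,0,0],"fingers": 1},{"travel": [0,0,-12],"delta_rot": [0,0,0],"fingers": 1},{"travel": [0,0,-15],"delta_rot": [0,0,0],"fingers": 1},{"travel": [0,0,-15],"delta_rot": [0,0,0],"fingers": 1},{"travel": [0,0,0],"delta_rot": [0,0,0],"fingers": 1}]'

```text
clock: 8.32
eef_pos: [516.4, -237.8, 94.7]
eef_rot: [3.139, 0.0, 1.236]
wrist_force: [-0.1, -0.1, -2.9]
finger_gap: 21.0
```

Run:
```python
from h import *
c=shot('wrist'); save(c,'w3.png'); P=pts(c); hsv=cv2.cvtColor(c['color'],cv2.COLOR_RGB2HSV).astype(int); H,S,V=[hsv[...,i] for i in range(3)]
T=tool();
q=(P-T[:3,3])@T[:3,:3]
m=(S<60)&(V>130)&(q[...,2]>0)&(q[...,2]<45)&(P[...,2]>55)
A=np.c_[P[m][:,:2]-[515,-273],np.ones(m.sum())]; print(m.sum(),np.linalg.lstsq(A,P[m][:,2],rcond=None)[0],cv2.minAreaRect(P[m][:,:2].astype(np.float32)))
print(manip.read_state()['wrist_force'],T[:3,3])
```

```text
4232 [-1.16293168e-02 -3.25328796e-02  8.91696003e+01] ((564.17333984375, -272.5840148925781), (54.736751556396484, 156.17181396484375), 70.56661224365234)
[ 0.25499069 -0.5313919  -4.52454838] [ 516.00757729 -237.58789343   93.70952469]
```

View pics/w3.png

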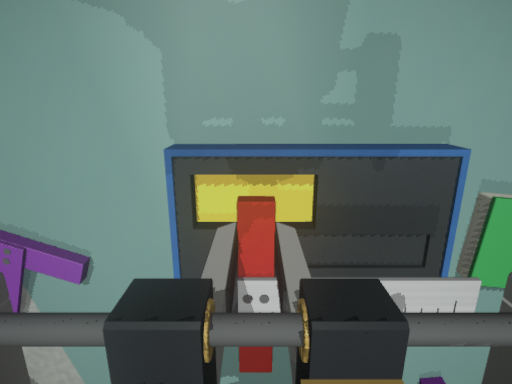

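Emit:
send_rows --plan '[{"travel": [15,-9.5,0],"delta_rot": [0,0,0],"fingers": 1},{"travel": [30,-19,0],"delta_rot": [0,0,0],"fingers": 1},{"travel": [36,-23,0],"delta_rot": [0,0,0],"fingers": 1},{"travel": [36,-23,0],"delta_rot": [0,0,0],"fingers": 1},{"travel": [36,-23,0],"delta_rot": [0,0,0],"fingers": 1},{"travel": [36,-23,0],"delta_rot": [0,0,0],"fingers": 1},{"travel": [30,-19,0],"delta_rot": [0,0,0],"fingers": 1},{"travel": [21.8,-14,0],"delta_rot": [0,0,0],"fingers": 1},{"travel": [0,0,0],"delta_rot": [0,0,-6.5],"fingers": 1},{"travel": [0,0,5],"delta_rot": [0,0,-9],"fingers": 1},{"travel": [0,0,10],"delta_rot": [0,0,-9],"fingers": 1},{"travel": [0,0,10],"delta_rot": [0,0,-9],"fingers": 1},{"travel": [0,0,5],"delta_rot": [0,0,-7],"fingers": 1},{"travel": [0,0,5],"delta_rot": [3,0,0],"fingers": 1},{"travel": [0,0,5],"delta_rot": [2.5,0,0],"fingers": 1},{"travel": [0,0,0],"delta_rot": [0,0,0],"fingers": 1}]'

```text
clock: 10.38
eef_pos: [449.6, 40.8, 52.5]
eef_rot: [-3.044, -0.0, 1.943]
wrist_force: [-0.5, -0.2, -3.0]
finger_gap: 21.6
```

Run:
```python
from h import *
go([450,40,30],111.4); print(manip.read_state()['wrist_force'])
```

```text
travel [-0.9  2.3 22.4] rot [-5.57 -0.03 -0.08] at [449.6  40.8  52.5]
[-0.49217302 -0.16695231 -3.0247354 ]
```

Emit:
send_rows --plan '[{"travel": [0,0,10],"delta_rot": [0,0,0],"fingers": 1},{"travel": [0,0,8],"delta_rot": [0,0,0],"fingers": 1},{"travel": [0,0,6],"delta_rot": [0,0,0],"fingers": 1},{"travel": [0,0,3],"delta_rot": [0,0,0],"fingers": 1},{"travel": [0,0,1],"delta_rot": [0,0,0],"fingers": 1},{"travel": [0,0,0.7],"delta_rot": [0,0,0],"fingers": 1},{"travel": [0,0,0],"delta_rot": [0,0,0],"fingers": 1}]'

```text
clock: 11.25
eef_pos: [447.4, 39.3, 24.7]
eef_rot: [-3.046, 0.0, 1.942]
wrist_force: [0.0, 0.5, -3.9]
finger_gap: 21.3
```

Emit:
send_rows --plan '[{"travel": [0,0,0.8],"delta_rot": [0,0,0],"fingers": 1},{"travel": [0,0,0.7],"delta_rot": [0,0,0],"fingers": 1},{"travel": [0,0,0],"delta_rot": [0,0,0],"fingers": 1}]'

```text
clock: 11.62
eef_pos: [447.1, 39.3, 23.0]
eef_rot: [-3.046, -0.0, 1.942]
wrist_force: [-0.3, -0.7, -2.9]
finger_gap: 21.1
```

Emit:
send_rows --plan '[{"travel": [0,0,0.7],"delta_rot": [0,0,0],"fingers": 1},{"travel": [0,0,0.3],"delta_rot": [0,0,0],"fingers": 1},{"travel": [0,0,0],"delta_rot": [0,0,0],"fingers": 1}]'

```text
clock: 12.0
eef_pos: [447.1, 39.3, 22.2]
eef_rot: [-3.046, 0.0, 1.942]
wrist_force: [-0.2, 0.3, -3.0]
finger_gap: 21.1
```

Emit:
send_rows --plan '[{"travel": [0,0,0.5],"delta_rot": [0,0,0],"fingers": 1},{"travel": [0,0,0.3],"delta_rot": [0,0,0],"fingers": 1},{"travel": [0,0,0],"delta_rot": [0,0,0],"fingers": 1}]'

```text
clock: 12.38
eef_pos: [447.2, 39.2, 21.9]
eef_rot: [-3.046, 0.0, 1.942]
wrist_force: [-4.1, 1.1, 8.4]
finger_gap: 21.4
```

Emit:
send_rows --plan '[{"travel": [0,0,0],"delta_rot": [0,0,0],"fingers": 0},{"travel": [0,0,0],"delta_rot": [0,0,0],"fingers": 0},{"travel": [0,0,-2],"delta_rot": [0,0,0],"fingers": 0},{"travel": [0,0,-15],"delta_rot": [0,0,0],"fingers": 0},{"travel": [0,0,-45],"delta_rot": [0,0,0],"fingers": 0},{"travel": [0,0,-45],"delta_rot": [-5.5,0,0],"fingers": 0},{"travel": [-11,36,-20],"delta_rot": [0,0,0],"fingers": 0},{"travel": [-11,36,0],"delta_rot": [0,0,0],"fingers": 0},{"travel": [-11,36,0],"delta_rot": [0,0,0],"fingers": 0},{"travel": [0,0,0],"delta_rot": [0,0,-10],"fingers": 0},{"travel": [0,0,0],"delta_rot": [0,0,-10],"fingers": 0},{"travel": [0,0,0],"delta_rot": [0,0,-10],"fingers": 0},{"travel": [0,0,0],"delta_rot": [0,0,-10],"fingers": 0},{"travel": [0,0,0],"delta_rot": [0,0,-10],"fingers": 0},{"travel": [0,0,0],"delta_rot": [0,0,-10],"fingers": 0},{"travel": [0,0,0],"delta_rot": [0,0,-10],"fingers": 0},{"travel": [0,0,0],"delta_rot": [0,0,-10],"fingers": 0},{"travel": [0,0,0],"delta_rot": [0,0,-10],"fingers": 0},{"travel": [0,0,0],"delta_rot": [0,0,0],"fingers": 0}]'

```text
clock: 14.75
eef_pos: [569.2, 51.4, 148.7]
eef_rot: [-3.141, 0.001, -2.771]
wrist_force: [0.2, -0.4, 0.1]
finger_gap: 46.7
```

Run:
```python
from h import *
c=shot('wrist'); save(c,'w4.png'); P=pts(c); hsv=cv2.cvtColor(c['color'],cv2.COLOR_RGB2HSV).astype(int); H,S,V=[hsv[...,i] for i in range(3)]
near=np.hypot(P[...,0]-500,P[...,1]-20)<130
for n,m in dict(head=near&((H<6)|(H>174))&(S>120),blade=near&(S<60)&(V>140)&(P[...,2]>1)&(P[...,2]<25)).items():
    m=cv2.morphologyEx(m.astype(np.uint8),cv2.MORPH_OPEN,np.ones((3,3)))>0
    r=cv2.minAreaRect(P[m][:,:2].astype(np.float32)); A=np.c_[P[m][:,:2]-r[0],np.ones(m.sum())]
    print(n,m.sum(),r,np.linalg.lstsq(A,P[m][:,2],rcond=None)[0])
s=manip.read_state();print(s['clock'],s['eef_pos'],s['eef_rot'],s['joints'])
```

```text
head 2913 ((472.19940185546875, 12.416610717773438), (49.60224914550781, 119.16631317138672), 21.279693603515625) [ 0.4671824   0.18283665 20.82265298]
blade 4080 ((516.8429565429688, 29.464393615722656), (143.8343048095703, 24.839025497436523), 21.183778762817383) [-0.09051654 -0.03598106 11.01191737]
14.8 [569.227844    51.45680907 148.58327776] [-3.14140149e+00  6.07482950e-04 -2.77378167e+00] [ 2.60618056e-02  4.18074174e-01  1.54443851e+00  2.54126329e-05
  1.17844355e+00 -1.91255516e+00]
```

View pics/w4.png

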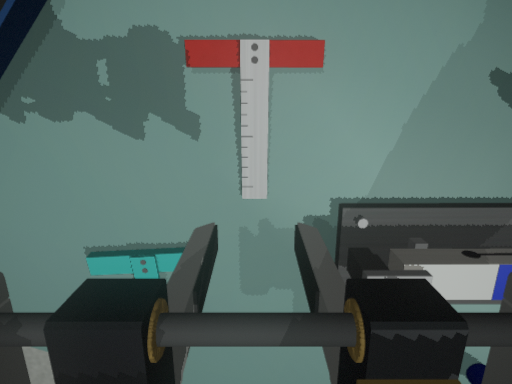

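The square lies on the bench (head at pixel (255,54), blade down to (255,197)), with yaw 21.2° and slope 0.097 as expected. I'll regrip the blade at T x ≈ 55.

Emit:
send_rows --plan '[{"travel": [16.5,-0.5,10],"delta_rot": [0,0,0],"fingers": 0},{"travel": [16.4,-0.5,30],"delta_rot": [0,0,0],"fingers": 0},{"travel": [16.4,-0.6,30],"delta_rot": [0,0,0],"fingers": 0},{"travel": [0,0,30],"delta_rot": [0,3,0],"fingers": 0},{"travel": [0,0,9],"delta_rot": [0,2.5,0],"fingers": 0},{"travel": [0,0,9],"delta_rot": [0,0,0],"fingers": 0},{"travel": [0,0,5],"delta_rot": [0,0,0],"fingers": 0},{"travel": [0,0,3],"delta_rot": [0,0,0],"fingers": 0},{"travel": [0,0,0],"delta_rot": [0,0,0],"fingers": 0},{"travel": [0,0,0],"delta_rot": [0,0,0],"fingers": 0}]'

```text
clock: 16.05
eef_pos: [522.0, 31.2, 22.3]
eef_rot: [-3.141, -0.095, -2.77]
wrist_force: [-0.1, -0.7, 0.3]
finger_gap: 47.1
```

Run:
```python
from h import *
T=tool(); print(T.round(3), manip.read_state()['wrist_force']); go([522,31.5,21.5],0,T[:3,:3])
```

```text
[[-9.28000e-01 -3.63000e-01 -8.90000e-02  5.22031e+02]
 [-3.61000e-01  9.32000e-01 -3.50000e-02  3.12240e+01]
 [ 9.50000e-02 -0.00000e+00 -9.95000e-01  2.22680e+01]
 [ 0.00000e+00  0.00000e+00  0.00000e+00  1.00000e+00]] [-0.1214111  -0.73448907  0.25667263]
travel [-0.1  0.3  0.8] rot [0. 0. 0.] at [522.   31.2  22.3]
```

Emit:
send_rows --plan '[{"travel": [0,0,0.5],"delta_rot": [0,0,0],"fingers": 0},{"travel": [0,0,0],"delta_rot": [0,0,0],"fingers": 1},{"travel": [0,0,0],"delta_rot": [0,0,0],"fingers": 1},{"travel": [0,0,0],"delta_rot": [0,0,0],"fingers": 1},{"travel": [0,0,0],"delta_rot": [0,0,0],"fingers": 1},{"travel": [0,0,0],"delta_rot": [0,0,0],"fingers": 1},{"travel": [0,0,-4],"delta_rot": [0,0,0],"fingers": 1},{"travel": [0,0,-10],"delta_rot": [0,0,0],"fingers": 1},{"travel": [0,0,-20],"delta_rot": [0,0,0],"fingers": 1},{"travel": [0,0,-25],"delta_rot": [0,0,0],"fingers": 1},{"travel": [0,0,-25],"delta_rot": [0,-2.5,0],"fingers": 1},{"travel": [0,0,-20],"delta_rot": [0,-3,0],"fingers": 1},{"travel": [0,0,0],"delta_rot": [0,0,0],"fingers": 1}]' --grip_force 60

```text
clock: 17.68
eef_pos: [530.7, 34.4, 126.7]
eef_rot: [-3.141, 0.003, -2.77]
wrist_force: [-0.6, 0.3, -4.2]
finger_gap: 23.7
```

```bash
cat > m.py <<'E'
from h import *
import sys
c=shot('wrist'); save(c,sys.argv[1]); T=tool(); P=pts(c); q=(P-T[:3,3])@T[:3,:3]
hsv=cv2.cvtColor(c['color'],cv2.COLOR_RGB2HSV).astype(int); H,S,V=[hsv[...,i] for i in range(3)]
# in tool frame: blade visible between fingers & head
m=(S<60)&(V>140)&(abs(q[...,1])<16)&(q[...,2]>-12)&(q[...,2]<25)&(q[...,0]>10)&(q[...,0]<90)
h=((H<6)|(H>174))&(S>120)&(abs(q[...,1])<70)&(q[...,0]<100)
for n,k in(('blade',m),('head',h)):
    k=cv2.morphologyEx(k.astype(np.uint8),cv2.MORPH_OPEN,np.ones((3,3)))>0
    if k.sum()<50: print(n,'few');continue
    r=cv2.minAreaRect(q[k][:,:2].astype(np.float32)); A=np.c_[q[k][:,:2],np.ones(k.sum())]
    print(n,k.sum(),r,'ztool fit',np.linalg.lstsq(A,q[k][:,2],rcond=None)[0].round(4))
s=manip.read_state();print(s['clock'],s['eef_pos'].round(1),s['eef_rot'].round(4),s['finger_gap'],s['wrist_force'].round(1))
E
python3 m.py w5.png
```

```text
blade few
head 6695 ((67.22801208496094, 0.2753143310546875), (24.927242279052734, 119.97024536132812), 0.3644207715988159) ztool fit [-2.37400e-01 -1.10000e-03  3.17522e+01]
17.725 [530.3  34.4 125.5] [-3.1412e+00  1.0000e-04 -2.7702e+00] 23.91277901066214 [ 1.  -0.3 -3.6]
```

View pics/w5.png

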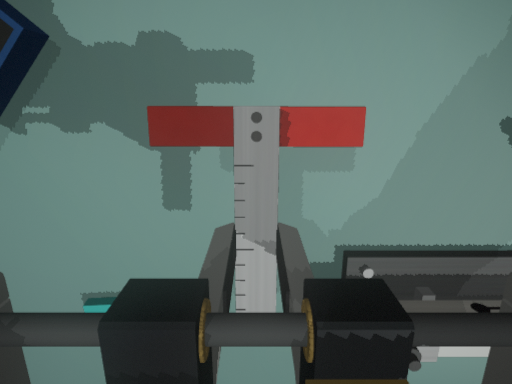

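Held by the blade near pixel (257,240), with the head at (257,125). Now the in-hand pitch and position.

```bash
sed -i "s/(S<60)&(V>140)/(S<60)\&(V>75)/; s/q\[...,2\]>-12)/q[...,2]>4)/" m.py; python3 m.py w6.png
python3 - <<'E'
from h import *
c=shot('wrist');T=tool();P=pts(c);q=(P-T[:3,3])@T[:3,:3]
for v in range(95,235,10): print(v,q[v,256].round(1),c['color'][v,256],q[v,190].round(1))
E
```

```text
blade 5159 ((43.399200439453125, 0.1644763946533203), (66.73825073242188, 25.317203521728516), 0.3621932864189148) ztool fit [4.89000e-02 3.50000e-03 1.01756e+01]
head 6689 ((67.35686492919922, 0.019550323486328125), (24.708772659301758, 119.58392333984375), 0.3040771186351776) ztool fit [-2.63500e-01 -1.60000e-03  3.39027e+01]
17.775 [530.   34.5 124.7] [ 3.1415e+00 -1.4000e-03 -2.7700e+00] 23.515368398583828 [-0.3  0.2 -4.6]
95 [ 84.1   0.2 122.7] [114 144 138] [ 84.  -56.3 123. ]
105 [ 75.9   0.2 122.7] [117 140 134] [ 75.8 -56.7 123. ]
115 [72.2  0.1 14.2] [71 75 73] [ 71.9 -36.1  18.4]
125 [66.9  0.2 14.3] [131 133 132] [ 66.5 -36.4  18.5]
135 [61.6  0.2 13.4] [72 74 71] [ 61.2 -36.4  17. ]
145 [56.3  0.2 13.1] [130 132 131] [ 55.7 -36.7  17.2]
155 [50.8  0.2 12.7] [130 133 132] [ 32.2 -59.3 123.7]
165 [45.2  0.2 12.9] [129 132 130] [ 23.1 -59.7 123.3]
175 [39.9  0.2 11.2] [128 131 130] [ 13.7 -60.3 123.9]
185 [34.   0.2 11.6] [127 131 129] [  4.4 -60.7 123. ]
195 [28.2  0.2 11.6] [127 131 130] [ -5.7 -61.5 124.5]
205 [22.1  0.2 12. ] [127 130 129] [-15.3 -61.9 123.6]
215 [16.2  0.2 11.5] [126 130 129] [-25.  -62.3 122.8]
225 [10.3  0.3 10.7] [125 128 127] [-35.2 -62.8 122.8]
```

```bash
cat > g.py <<'E'
from h import *
import sys
# in-hand: T pose in tool frame
xo,yo,pitch,dyaw,zb=[float(v) for v in sys.argv[1:6]]  # origin tool x,y; sag slope; yaw of T(world) minus tool's; blade underside tool z at origin
gap,dz=float(sys.argv[6]),float(sys.argv[7])
by=21.4; Tt=np.array([538.6,288.4,60.])+np.array([-gap*np.cos(np.radians(by)),-gap*np.sin(np.radians(by)),dz])
Rm=R.from_euler('z',by-dyaw+180,degrees=True).as_matrix()@np.diag([1,-1,-1.])@R.from_euler('y',np.arctan(pitch)).as_matrix()
Pt=Tt-Rm@np.array([xo,yo,zb]); print('TCP',Pt.round(1)); go(Pt,0,Rm)
E
python3 g.py 54.8 0.2 0.049 -0.33 16.9 8 60; python3 g.py 54.8 0.2 0.049 -0.33 16.9 6 1
```

```text
TCP [582.8 305.9 134.2]
travel [-147.8  233.6  -10.1] rot [ 0.03  2.69 -0.44] at [530.   34.5 124.3]
TCP [584.7 306.6  75.2]
travel [-149.9  233.6   48.9] rot [ 0.03  2.69 -0.44] at [530.   34.5 124.3]
```

Emit:
send_rows --plan '[{"travel": [0,0,-15],"delta_rot": [0,1.3,-0.2],"fingers": 1},{"travel": [-8,14,-15],"delta_rot": [0,1.3,-0.2],"fingers": 1},{"travel": [-18,30,0],"delta_rot": [0,0,0],"fingers": 1},{"travel": [-22,34,0],"delta_rot": [0,0,0],"fingers": 1},{"travel": [-22,34,0],"delta_rot": [0,0,0],"fingers": 1},{"travel": [-22,34,0],"delta_rot": [0,0,0],"fingers": 1},{"travel": [-22,34,0],"delta_rot": [0,0,0],"fingers": 1},{"travel": [-18,30,0],"delta_rot": [0,0,0],"fingers": 1},{"travel": [-14,20,4],"delta_rot": [0,0,0],"fingers": 1},{"travel": [0,3,8],"delta_rot": [0,0,0],"fingers": 1},{"travel": [0,0,8],"delta_rot": [0,0,0],"fingers": 1},{"travel": [0,0,0],"delta_rot": [0,0,0],"fingers": 1},{"travel": [0,0,0],"delta_rot": [0,0,0],"fingers": 1}]'

```text
clock: 19.45
eef_pos: [579.5, 304.1, 128.9]
eef_rot: [3.141, -0.045, -2.764]
wrist_force: [-0.4, 0.4, -3.5]
finger_gap: 23.3
```

```bash
python3 m.py w7.png; python3 g.py 54.8 0.2 0.049 -0.33 16.9 8 2;  python3 - <<'E'
from h import *
c=shot('wrist');T=tool();P=pts(c)
hsv=cv2.cvtColor(c['color'],cv2.COLOR_RGB2HSV).astype(int); H,S,V=[hsv[...,i] for i in range(3)]
n=np.hypot(P[...,0]-556,P[...,1]-290)<90
d=n&(H>105)&(H<130)&(S>100)&(abs(P[...,2]-60)<5); print('dye',d.sum(),cv2.minAreaRect(P[d][:,:2].astype(np.float32)),P[d].mean(0))
b=n&(S<60)&(V>60)&(abs(P[...,2]-60)<4); print('beam',b.sum(),cv2.minAreaRect(P[b][:,:2].astype(np.float32)) if b.sum()>9 else '')
E
```

```text
blade 5331 ((43.52477264404297, 0.16569805145263672), (67.0261001586914, 25.30253791809082), 0.341377317905426) ztool fit [4.50000e-02 2.90000e-03 1.11623e+01]
head 6735 ((67.463623046875, 3.814697265625e-05), (24.46344757080078, 120.14920043945312), 0.2564203143119812) ztool fit [-2.61800e-01 -1.60000e-03  3.46442e+01]
19.5 [579.5 304.3 129.1] [ 3.1415 -0.0448 -2.7636] 23.15868676146121 [ 0.1 -0.5 -3.2]
TCP [582.8 305.9  76.2]
travel [-6.1  0.3 52.7] rot [ 0.01  0.24 -0.07] at [579.5 304.3 129.1]
dye 137 ((561.9419555664062, 278.3469543457031), (34.352577209472656, 1.6882610321044922), 20.77460289001465) [561.85793986 278.32832616  60.50494049]
beam 8342 ((557.3327026367188, 290.6203308105469), (36.48684310913086, 177.94334411621094), 21.600627899169922)
```

View pics/w7.png

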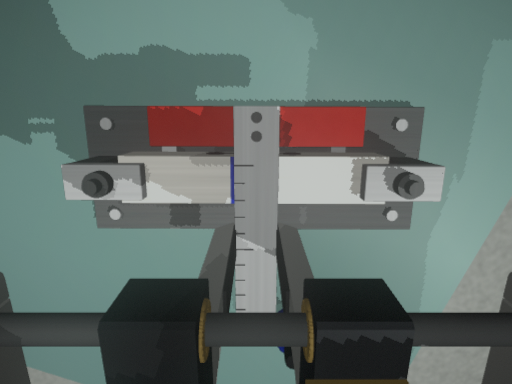

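Run:
```python
from h import *
c=shot('wrist');P=pts(c)
a=np.radians(21.4)
for u,v in [(170,149),(166,150),(338,149),(342,149),(215,150),(300,152)]:
    p=P[v,u]; d=p-[556.5,292.2,0]; print(u,v,p.round(1),'beam xy',round(d[0]*np.cos(a)+d[1]*np.sin(a),1),round(-d[0]*np.sin(a)+d[1]*np.cos(a),1),c['color'][v,u])
```

```text
170 149 [563.4 221.7  29. ] beam xy -19.3 -68.1 [132 134 133]
166 150 [565.2 219.1  29.8] beam xy -18.6 -71.2 [130 132 129]
338 149 [511.8 351.   28.8] beam xy -20.2 71.1 [113 113 111]
342 149 [510.6 353.9  29.6] beam xy -20.3 74.2 [112 112 110]
215 150 [552.3 255.5  15.3] beam xy -17.3 -32.6 [70 68 67]
300 152 [525.6 322.2  32. ] beam xy -17.8 39.2 [82 79 77]
```

Emit:
send_rows --plan '[{"travel": [-2,0,10],"delta_rot": [0,0,0],"fingers": 1},{"travel": [-2,0,14],"delta_rot": [0,0,0],"fingers": 1},{"travel": [-1,0.3,12],"delta_rot": [0,0,0],"fingers": 1},{"travel": [-1,0,6],"delta_rot": [0,0,0],"fingers": 1},{"travel": [0,0,5],"delta_rot": [0,0,0],"fingers": 1},{"travel": [0,0,0],"delta_rot": [0,0,0],"fingers": 1},{"travel": [0,0,0],"delta_rot": [0,0,0],"fingers": 1}]'

```text
clock: 20.48
eef_pos: [582.9, 306.5, 81.8]
eef_rot: [3.141, -0.045, -2.763]
wrist_force: [-0.2, 0.7, -3.3]
finger_gap: 23.3
```

```bash
cat > n.py <<'E'
from h import *
c=shot('wrist');P=pts(c);a=np.radians(21.4);d=P-[556.5,292.2,0]
X=d[...,0]*np.cos(a)+d[...,1]*np.sin(a);Y=-d[...,0]*np.sin(a)+d[...,1]*np.cos(a);Z=P[...,2]
hsv=cv2.cvtColor(c['color'],cv2.COLOR_RGB2HSV).astype(int);H,S,V=[hsv[...,i] for i in range(3)]
red=((H<6)|(H>174))&(S>120)&(Z>40); wt=(S<60)&(abs(Z-60)<4)
for y0 in (-50,-40,-30,35,45,55):
    k=(abs(Y-y0)<3); r=k&red; b=k&wt&(X<15)
    print(y0,'head X',np.percentile(X[r],[2,98]).round(1),'z',Z[r].max().round(1),np.median(Z[r]).round(1),'beam edge X',np.percentile(X[b],2).round(1) if b.sum()>5 else None)
bl=(S<60)&(abs(Y)<25)&(Z>62)&(Z<75)&(X>-40)&(X<30)
k=bl; A=np.c_[X[k],Y[k],np.ones(k.sum())]; print('blade',k.sum(),np.percentile(Y[k],[1,99]).round(1),np.linalg.lstsq(A,Z[k],rcond=None)[0].round(3))
dy=(H>105)&(H<130)&(S>100)&(abs(Z-60)<5)&(abs(X)<18)&(abs(Y)<30); print('dye Y',dy.sum(),np.percentile(Y[dy],[2,98]).round(1) if dy.sum()>3 else '')
s=manip.read_state();print(s['clock'],s['eef_pos'].round(1),s['wrist_force'].round(1))
E
python3 n.py;python3 g.py 54.8 0.2 0.047 -0.33 17.6 6 0
```

```text
-50 head X [-47.4 -26.4] z 68.9 66.7 beam edge X -17.6
-40 head X [-47.5 -26.5] z 68.4 66.7 beam edge X -17.7
-30 head X [-47.6 -26.5] z 68.5 66.7 beam edge X -17.6
35 head X [-47.5 -26.4] z 68.9 66.8 beam edge X -17.6
45 head X [-47.5 -26.5] z 68.8 66.8 beam edge X -17.8
55 head X [-47.6 -26.6] z 68.8 66.8 beam edge X -17.8
blade 5550 [-12.5  18.8] [ 2.0000e-03 -5.0000e-03  7.0793e+01]
dye Y 608 [-15.8  -9.9]
20.525 [582.9 306.5  81.8] [ 0.4 -0.3 -4.7]
TCP [584.7 306.6  75. ]
travel [-2.  -0.6  6.7] rot [ 0.01  0.13 -0.04] at [582.9 306.5  81.8]
```

Emit:
send_rows --plan '[{"travel": [-1.2,0,3],"delta_rot": [0,0,0],"fingers": 1},{"travel": [-1.3,0,1.5],"delta_rot": [0,0,0],"fingers": 1},{"travel": [0,0,1],"delta_rot": [0,0,0],"fingers": 1},{"travel": [0,0,0.5],"delta_rot": [0,0,0],"fingers": 1},{"travel": [0,0,0],"delta_rot": [0,0,0],"fingers": 1},{"travel": [0,0,0],"delta_rot": [0,0,0],"fingers": 1}]'

```text
clock: 21.28
eef_pos: [584.8, 307.3, 75.3]
eef_rot: [3.141, -0.045, -2.763]
wrist_force: [0.5, -0.4, -3.6]
finger_gap: 23.5
```

Emit:
send_rows --plan '[{"travel": [0,0,0.4],"delta_rot": [0,0,0],"fingers": 1},{"travel": [0,0,0.3],"delta_rot": [0,0,0],"fingers": 1},{"travel": [0,0,0],"delta_rot": [0,0,0],"fingers": 1}]'

```text
clock: 21.65
eef_pos: [584.8, 307.3, 74.8]
eef_rot: [3.141, -0.045, -2.763]
wrist_force: [0.2, -0.3, -1.3]
finger_gap: 23.3
```

```bash
python3 n.py
```

```text
-50 head X [-45.3 -24.3] z 62.7 60.5 beam edge X -17.6
-40 head X [-45.4 -24.5] z 63.3 60.6 beam edge X -17.6
-30 head X [-45.5 -24.5] z 62.5 60.5 beam edge X -17.7
35 head X [-45.3 -24.3] z 62.8 60.6 beam edge X -17.6
45 head X [-45.4 -24.4] z 62.9 60.6 beam edge X -17.7
55 head X [-45.5 -24.5] z 62.4 60.6 beam edge X -17.7
blade 5779 [-15.9  21.5] [ 9.0000e-03 -6.0000e-03  6.4631e+01]
dye Y 709 [-15.9  -9.3]
21.7 [584.8 307.3  74.8] [-0.1  0.1 -0.3]
```

Emit:
send_rows --plan '[{"travel": [-1.2,0,-0.05],"delta_rot": [0,0,0],"fingers": 1},{"travel": [-1.2,0,-0.05],"delta_rot": [0,0,0],"fingers": 1},{"travel": [-1.2,0,-0.05],"delta_rot": [0,0,0],"fingers": 1},{"travel": [-0.8,0,-0.05],"delta_rot": [0,0,0],"fingers": 1},{"travel": [0,0,0],"delta_rot": [0,0,0],"fingers": 1}]'

```text
clock: 22.32
eef_pos: [588.9, 308.9, 74.6]
eef_rot: [3.141, -0.045, -2.763]
wrist_force: [-0.7, -0.8, 0.6]
finger_gap: 23.7
```

```bash
python3 n.py
```

```text
-50 head X [-40.9 -20. ] z 63.1 60.9 beam edge X -17.6
-40 head X [-40.9 -20. ] z 63.0 60.9 beam edge X -17.2
-30 head X [-41.  -20.2] z 63.0 61.0 beam edge X -17.3
35 head X [-40.9 -20. ] z 63.2 61.0 beam edge X -17.7
45 head X [-41.  -20.1] z 63.1 60.9 beam edge X -17.7
55 head X [-41.  -20.1] z 62.8 61.0 beam edge X -17.7
blade 5861 [-15.9  21.3] [ 0.0000e+00 -7.0000e-03  6.4777e+01]
dye Y 738 [-15.9  -9.3]
22.375 [588.9 308.9  74.6] [-0.6 -0.2  1.2]
```

Emit:
send_rows --plan '[{"travel": [0,0,0],"delta_rot": [0,0,0],"fingers": 1},{"travel": [0,0,0],"delta_rot": [0,0,0],"fingers": 1},{"travel": [-0.5,0,-0.02],"delta_rot": [0,0,0],"fingers": 1},{"travel": [-0.5,0,-0.02],"delta_rot": [0,0,0],"fingers": 1},{"travel": [-0.4,0,-0.02],"delta_rot": [0,0,0],"fingers": 1},{"travel": [0,0,0],"delta_rot": [0,0,0],"fingers": 1}]' --grip_force 6

```text
clock: 23.12
eef_pos: [590.1, 309.4, 74.5]
eef_rot: [3.141, -0.046, -2.763]
wrist_force: [-2.6, -0.9, 2.9]
finger_gap: 25.1
```

```bash
python3 n.py
```

```text
-50 head X [-39.6 -18.7] z 62.3 60.2 beam edge X -17.6
-40 head X [-39.7 -18.8] z 62.7 60.3 beam edge X -17.6
-30 head X [-39.8 -18.8] z 62.2 60.4 beam edge X -17.7
35 head X [-40.2 -19.1] z 62.8 60.3 beam edge X -17.5
45 head X [-40.2 -18.7] z 62.2 60.3 beam edge X -17.6
55 head X [-40.3 -18.9] z 62.6 60.3 beam edge X -17.7
blade 5881 [-16.5  21.2] [ 1.0000e-02 -1.1000e-02  6.4479e+01]
dye Y 737 [-15.9  -9.3]
23.175 [590.1 309.4  74.6] [-2.7 -0.5  3.3]
```

Emit:
send_rows --plan '[{"travel": [-0.4,0,-0.02],"delta_rot": [0,0,0],"fingers": 1},{"travel": [-0.4,0,-0.02],"delta_rot": [0,0,0],"fingers": 1},{"travel": [0,0,0],"delta_rot": [0,0,0],"fingers": 1}]'

```text
clock: 23.55
eef_pos: [590.6, 309.5, 74.5]
eef_rot: [-3.142, -0.046, -2.763]
wrist_force: [-6.1, -3.6, 4.5]
finger_gap: 25.1
```

```bash
python3 n.py
```

```text
-50 head X [-39.6 -18.7] z 62.4 60.4 beam edge X -17.2
-40 head X [-39.2 -18.8] z 62.9 60.5 beam edge X -17.1
-30 head X [-39.2 -18.9] z 62.3 60.4 beam edge X -17.2
35 head X [-39.7 -18.8] z 62.8 60.5 beam edge X -17.1
45 head X [-39.8 -18.8] z 62.5 60.6 beam edge X -17.1
55 head X [-39.8 -18.9] z 62.4 60.5 beam edge X -17.2
blade 5818 [-16.6  21.4] [ 7.0000e-03 -1.0000e-02  6.4547e+01]
dye Y 737 [-15.9  -9.3]
23.6 [590.6 309.5  74.5] [-5.  -3.2  4.6]
```

Emit:
send_rows --plan '[{"travel": [-0.2,0,0],"delta_rot": [0,0,0.15],"fingers": 1},{"travel": [-0.2,0,0],"delta_rot": [0,0,0.15],"fingers": 1},{"travel": [0,0,0],"delta_rot": [0,0,0],"fingers": 1}]'

```text
clock: 23.98
eef_pos: [590.9, 309.6, 74.4]
eef_rot: [-3.141, -0.047, -2.768]
wrist_force: [-6.3, -2.1, 4.7]
finger_gap: 24.8
```

```bash
python3 n.py
python3 - <<'E'
from h import *
print(manip.read_state()['moment'])
c=shot('wrist');save(c,'w8.png'); cv2.imwrite('pics/w8c.png',cv2.resize(c['color'][90:230,130:390,::-1],None,fx=3,fy=3,interpolation=cv2.INTER_CUBIC))
E
```

```text
-50 head X [-39.7 -18.7] z 62.5 60.4 beam edge X -17.1
-40 head X [-39.7 -18.8] z 62.6 60.5 beam edge X -17.1
-30 head X [-39.7 -18.8] z 62.4 60.5 beam edge X -17.1
35 head X [-39.8 -18.9] z 62.6 60.5 beam edge X -17.2
45 head X [-39.8 -18.9] z 62.3 60.5 beam edge X -17.2
55 head X [-39.8 -19. ] z 62.5 60.5 beam edge X -17.3
blade 5848 [-16.4  21.5] [ 5.0000e-03 -8.0000e-03  6.4522e+01]
dye Y 737 [-15.8  -9.3]
24.025 [590.9 309.6  74.4] [-5.4 -3.4  4.4]
[-0.5690525   1.17579749  0.06749237]
```

View pics/w8c.png

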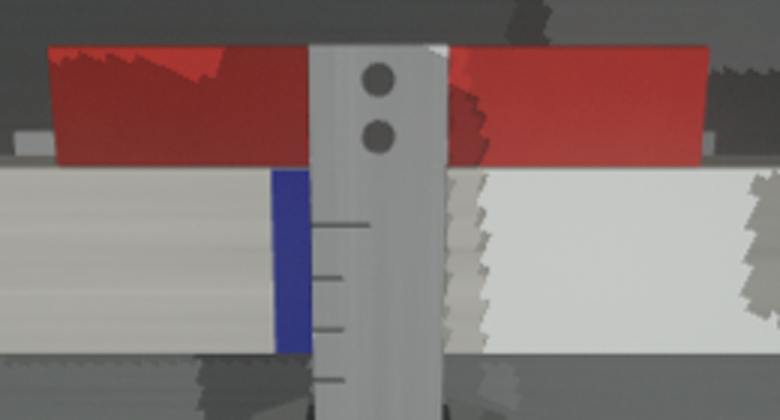

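Emit:
send_rows --plan '[{"travel": [0,0,-0.4],"delta_rot": [0,0,0],"fingers": 1},{"travel": [0,0,0],"delta_rot": [0,0,0],"fingers": 1}]' --grip_force 8

```text
clock: 24.32
eef_pos: [590.8, 309.6, 74.4]
eef_rot: [-3.141, -0.047, -2.768]
wrist_force: [-4.9, -2.4, 2.1]
finger_gap: 25.0
```

Emit:
send_rows --plan '[{"travel": [-0.2,0,0],"delta_rot": [0,0,0],"fingers": 1},{"travel": [-0.1,0,0],"delta_rot": [0,0,0],"fingers": 1},{"travel": [0,0,0],"delta_rot": [0,0,0],"fingers": 1}]'

```text
clock: 24.7
eef_pos: [590.9, 309.6, 74.4]
eef_rot: [-3.141, -0.048, -2.768]
wrist_force: [-6.3, -2.9, 3.4]
finger_gap: 24.9
```

```bash
python3 n.py
```

```text
-50 head X [-39.6 -18.8] z 62.8 60.4 beam edge X -17.1
-40 head X [-39.7 -18.8] z 62.4 60.5 beam edge X -17.1
-30 head X [-39.7 -18.8] z 62.7 60.5 beam edge X -17.1
35 head X [-39.8 -18.9] z 63.0 60.6 beam edge X -17.2
45 head X [-39.8 -18.9] z 62.5 60.5 beam edge X -17.2
55 head X [-39.8 -18.9] z 63.1 60.6 beam edge X -17.2
blade 5848 [-16.7  21.2] [ 6.0000e-03 -1.3000e-02  6.4564e+01]
dye Y 739 [-15.8  -9.3]
24.75 [590.9 309.6  74.4] [-6.2 -3.4  3.1]
```

Emit:
send_rows --plan '[{"travel": [0,0,0],"delta_rot": [0,0,0],"fingers": 0.3},{"travel": [0,0,0],"delta_rot": [0,0,0],"fingers": 0},{"travel": [0,0,0],"delta_rot": [0,0,0],"fingers": 0},{"travel": [0,0,0],"delta_rot": [0,0,0],"fingers": 0},{"travel": [0,0,-5],"delta_rot": [0,0,0],"fingers": 0},{"travel": [0,0,-15],"delta_rot": [0,0,0],"fingers": 0},{"travel": [0,0,-30],"delta_rot": [0,0,0],"fingers": 0},{"travel": [0,0,0],"delta_rot": [0,0,0],"fingers": 0},{"travel": [0,0,0],"delta_rot": [0,0,0],"fingers": 0}]'

```text
clock: 25.88
eef_pos: [593.5, 310.7, 124.6]
eef_rot: [-3.141, -0.046, -2.768]
wrist_force: [0.5, 0.1, -0.1]
finger_gap: 47.2
```

```bash
python3 n.py
python3 - <<'E'
from h import *
c=shot('wrist');save(c,'w9.png'); cv2.imwrite('pics/w9c.png',cv2.resize(c['color'][90:290,120:400,::-1],None,fx=2.8,fy=2.8,interpolation=cv2.INTER_CUBIC))
E
```

```text
-50 head X [-39.1 -18.6] z 61.8 59.9 beam edge X -17.5
-40 head X [-39.1 -18.6] z 61.9 59.9 beam edge X -17.5
-30 head X [-39.2 -18.6] z 61.8 60.0 beam edge X -17.6
35 head X [-39.3 -18.7] z 61.7 60.0 beam edge X -17.7
45 head X [-39.3 -18.8] z 61.8 59.9 beam edge X -17.6
55 head X [-39.3 -18.8] z 62.2 59.9 beam edge X -18.0
blade 3460 [-8.5 15.7] [ 1.000e-03 -2.000e-03  6.405e+01]
dye Y 443 [-15.7  -9.6]
25.925 [593.3 310.6 124.2] [0.1 0.5 0.4]
```

View pics/w9c.png

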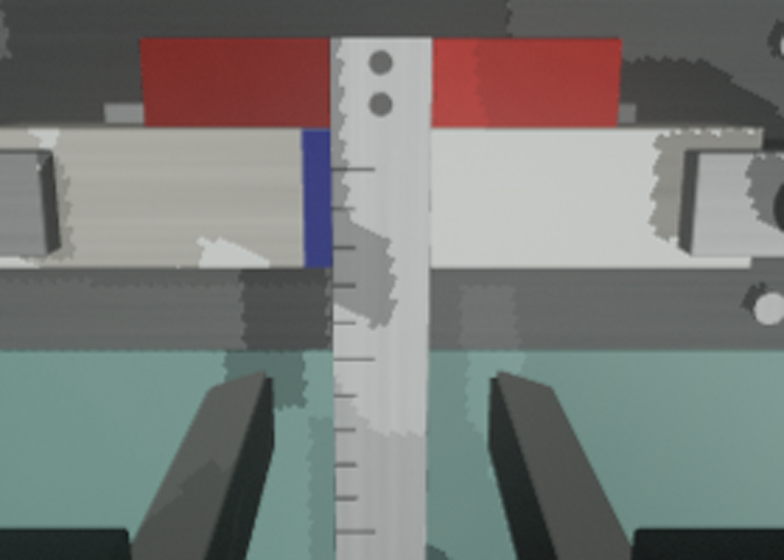

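The blade lies flat (top 64.05) with its edge on the dye's centre (crop (332,200)), and the head is at the beam side within about 1 mm of measurement noise. To be sure it's flush, I'll nudge the head's back gently with closed fingers.

Emit:
send_rows --plan '[{"travel": [0,0,0],"delta_rot": [0,-2.65,0],"fingers": 1},{"travel": [24,0,0],"delta_rot": [0,0,0],"fingers": 1},{"travel": [37,0,0],"delta_rot": [0,0,0],"fingers": 1},{"travel": [37,-0.7,0],"delta_rot": [0,0,0],"fingers": 1},{"travel": [0,0,12],"delta_rot": [0,0,0],"fingers": 1},{"travel": [0,0,20],"delta_rot": [0,0,0],"fingers": 1},{"travel": [0,0,15],"delta_rot": [0,0,0],"fingers": 1},{"travel": [0,0,7],"delta_rot": [0,0,0],"fingers": 1},{"travel": [0,0,0],"delta_rot": [0,0,0],"fingers": 1},{"travel": [0,0,0],"delta_rot": [0,0,0],"fingers": 1}]'

```text
clock: 27.22
eef_pos: [503.0, 274.5, 71.3]
eef_rot: [-3.142, 0.002, -2.768]
wrist_force: [-0.1, 0.6, -0.9]
finger_gap: 0.5
```

Run:
```python
from h import *
s=manip.read_state();a=np.radians(21.4);d=s['eef_pos'][:2]-[538.6,288.4];print(s['eef_pos'],s['eef_rot'],s['finger_gap'],'T xy',d@[np.cos(a),np.sin(a)],d@[-np.sin(a),np.cos(a)],s['wrist_force'])
```

```text
[503.00459564 274.54863188  71.27053854] [-3.14156698e+00  1.56084057e-03 -2.76820038e+00] 0.4527331232579811 T xy -38.195350901285295 0.09153983552483433 [-0.11178287  0.57035519 -0.89301448]
```

Emit:
send_rows --plan '[{"travel": [-1.5,0,0],"delta_rot": [0,0,0],"fingers": 1},{"travel": [-1.5,0,0],"delta_rot": [0,0,0],"fingers": 1},{"travel": [-1.5,0,0],"delta_rot": [0,0,0],"fingers": 1},{"travel": [-1.0,0,0],"delta_rot": [0,0,0],"fingers": 1},{"travel": [-0.5,0,0],"delta_rot": [0,0,0],"fingers": 1},{"travel": [0,0,0],"delta_rot": [0,0,0],"fingers": 1}]'

```text
clock: 27.98
eef_pos: [508.3, 276.6, 70.8]
eef_rot: [-3.141, 0.001, -2.768]
wrist_force: [0.1, -0.1, 0.4]
finger_gap: 0.6
```

Emit:
send_rows --plan '[{"travel": [-0.4,0,0],"delta_rot": [0,0,0],"fingers": 1},{"travel": [-0.4,0,0],"delta_rot": [0,0,0],"fingers": 1},{"travel": [0,0,0],"delta_rot": [0,0,0],"fingers": 1}]'

```text
clock: 28.35
eef_pos: [508.9, 276.8, 70.7]
eef_rot: [-3.141, 0.0, -2.768]
wrist_force: [-2.2, -0.4, 1.6]
finger_gap: 0.8
```

Emit:
send_rows --plan '[{"travel": [-0.3,0,0],"delta_rot": [0,0,0],"fingers": 1},{"travel": [0,0,0],"delta_rot": [0,0,0],"fingers": 1}]'

```text
clock: 28.6
eef_pos: [508.9, 276.9, 70.7]
eef_rot: [-3.141, -0.0, -2.768]
wrist_force: [-4.0, -2.5, 2.5]
finger_gap: 0.3
```

Emit:
send_rows --plan '[{"travel": [-0.3,0,0],"delta_rot": [0,0,0],"fingers": 1},{"travel": [0,0,0],"delta_rot": [0,0,0],"fingers": 1}]'

```text
clock: 28.85
eef_pos: [509.0, 276.8, 70.7]
eef_rot: [-3.141, -0.001, -2.768]
wrist_force: [-6.3, -2.6, 4.5]
finger_gap: 0.5
```

The force climbs to 6.8 N with no movement, so the head is seated against the beam. Backing off and retreating.

Emit:
send_rows --plan '[{"travel": [1.5,0,0],"delta_rot": [0,0,0],"fingers": 1},{"travel": [5,0,0],"delta_rot": [0,0,0],"fingers": 1},{"travel": [8,0,0],"delta_rot": [0,0,0],"fingers": 1},{"travel": [0,0,-25],"delta_rot": [0,0,0],"fingers": 1},{"travel": [0,0,-35],"delta_rot": [0,0,0],"fingers": 1},{"travel": [-20,0,-15],"delta_rot": [0,0,0],"fingers": 1},{"travel": [-40,0,0],"delta_rot": [0,0,0],"fingers": 1},{"travel": [-40,0,0],"delta_rot": [0,0,0],"fingers": 1},{"travel": [0,0,0],"delta_rot": [0,0,0],"fingers": 1},{"travel": [0,0,0],"delta_rot": [0,0,0],"fingers": 1}]'

```text
clock: 30.1
eef_pos: [588.4, 308.0, 145.5]
eef_rot: [-3.141, 0.0, -2.768]
wrist_force: [-0.3, -0.4, -0.2]
finger_gap: 0.4
```

```bash
python3 n.py
python3 - <<'E'
from h import *
c=shot('wrist'); cv2.imwrite('pics/z.png',cv2.resize(c['color'][...,::-1],(768,576)))
c=shot('top')
for t in ['dye_bottle','vial','gauge_box']:
    for r in tip_of(t,'top')[:1]: print(t,round(r['confidence'],2),w(c,r['at']).round(0))
E
```

```text
-50 head X [-39.5 -18.8] z 62.0 59.9 beam edge X -17.9
-40 head X [-39.5 -18.7] z 62.4 59.9 beam edge X -17.8
-30 head X [-39.5 -18.7] z 61.5 60.0 beam edge X -17.9
35 head X [-39.6 -18.9] z 62.0 60.0 beam edge X -18.0
45 head X [-39.6 -18.9] z 61.5 60.1 beam edge X -17.8
55 head X [-39.6 -18.9] z 61.8 60.0 beam edge X -18.0
blade 2941 [-8.6 15.8] [-0.0000e+00  4.0000e-03  6.4009e+01]
dye Y 387 [-15.9  -9.3]
30.15 [588.3 308.  145.9] [ 0.   0.4 -0.6]
vial 0.45 [401. 265.   3.]
gauge_box 0.98 [ 703. -333.    4.]
```

View pics/z.png

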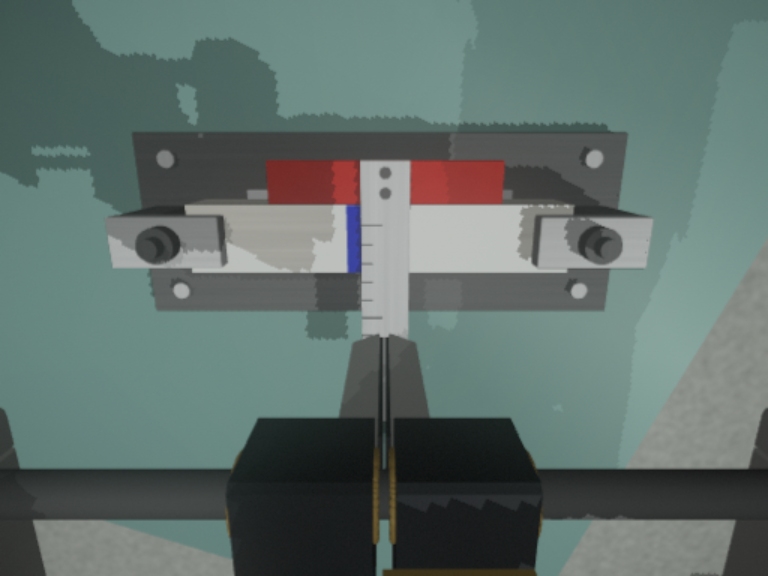

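```bash
python3 -c "
from cell import manip
print(manip.sign_off())"
```

```text
the job is handed in; nothing more can be done
None
```

The red-headed steel T-square is lying on the beam with its head against the robot-side edge, and I've handed the job in at about 30 s. I lifted it from the tray by the head, set it on the bench and took it again by the blade. I then lowered it onto the beam and slid it up slowly. At the end I nudged the back of the head with closed fingers to make sure it was seated.

**Last checks:**
- **Blade:** flat across the beam, with its top at 64.0 mm, 4 mm above the beam. Its -y edge is about 0.1 mm from the dye's centre line.
- **Head:** parallel to the beam's edge within about 0.1 mm over 105 mm. The closing nudge reached about 7 N with no movement, and side pushes never read above about 7 N.
- **Robot:** clear of everything when I handed it in.

**Disagreement:** the depth images still show about 0.9 mm between head and beam edge. I put this down to blurred edge pixels, since the head reads about 21 mm wide instead of 22. The firm stop under force points to flush.

**Not confirmed:** the last top view found the vial and box within 4 mm of where they started, but did not detect the bottle. The gripper probably hid it, and I kept well clear of it.

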